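Release the red quick-change adapter and park it in the blue tray

ROBOT

A 6-joint arm with a two-finger parallel gripper is mounted at the origin on the work surface. World frame = base frame: x ahead of the robot, y to its left, z up, the work surface at z = 0. Lengths are in m, angles in rad, forces in N, time in s.
With the tool pointing down it reaches from about 0.25 to 0.85 m from the base axis. Payload 12.5 kg.
Tool frame: the origin (TCP) lies at the very end of the fingers, on their centre line; the grasp point (between the pads) lies 19 mm behind it; z points along the fingers, y is the line along which they close (so a half turn about z gives the same grasp; the last joint's range is limited). The gripper opens to 93 mm and grips with 3 to 60 N. Pads are 15 mm wide; open, the fingers measure 128 mm over their backs; the gripper's body (75 mm by 188 mm) begins 65 mm behind the grasp point.
Start: joints at [-1.409, 0.351, 1.652, -0, 1.139, -0.085], TCP at [0.134, -0.533, 0.219] pointing down, gripper open.
Joint ranges: [-2.75, 2.75], [-0.79, 2.1], [0.01, 2.65], [-1.57, 4.71], [0.07, 3.14], [-2.87, 2.87]. Speed limits (rad/s): [2.22, 2.22, 2.79, 3.14, 3.14, 3.14].

INTERFACE

Orientations are given as a unit quaternion [x, y, z, w].
In Python, from workcell import env gives the robot as it stands.
- The arm moves only by the tool jog_arm, never from a script. Its argument "steps" is text: rows parted by semicolons, each of 6 numbers parted by spaces: the shift along the world's x, y, z normalised to -1 to 1, where 1 is 0.02 m, then the turn, a rotation vector about the world's x, y, z normalised to -1 to 1, where 1 is 0.08 rad. A call has 1 to 5 rows; each row shifts and turns the commanded pose from where the row before left it; what a row does not reach is not made up. A row lasts 1/10 s, in which the tool goes at most 50 mm and 8.59 degrees, less where a joint would pass 70% of its speed; a pose out of reach is approached as far as the arm can. A call with a number of a shift or a turn outside -1 to 1 is refused whole. A call with a gripper value outside its range is refused whole. "gripper" is the closure, from 0 (fully open) to 1 (shut), set as the call begins (left out, the last holds). The fingers move at their own pace and stop on an object; "newtons" is the grip in N (left out, the last holds). Time passes only in rows, so rows that do not move let the fingers close. It gives the time, the measured TCP pose, the force, the opening and the grip force at its end, in the units of the state.
- env.get_state(): the state, without advancing time (a new reading comes with each control period).
- env.grab_frame(name): name is "scene" or "top" or "wrist"; returns the picture (420x560x3 uint8, red, green, blue); there is no depth.
- env.calibration(name): a dict with "intrinsics" (3x3 intrinsics, pixels), "rvec" (rotation vector, rad) and "tvec" (3), from world to camera coordinates, as OpenCV has them. Camera axes: x right, y down, z forward; pixel columns grow to the right and rows downward; lengths in m; the calibration is good to about 2 mm. A picture is of the moment at which its call begins: read the wrist's pose just before it. calibration takes no time and is no camera call; for the wrist camera it gives the pose at the moment of the call.
- env.job_done(): hands the job in; it is judged then, once.
The state is a dict: "t": time; "qpos": joint angles; "joint_velocities": joint speeds; "joint_torque": joint torques, N m; "position": TCP position; "orientation": TCP orientation; "contact_force": force on the tool from outside, world axes, zero at the start; "wrist_torque": the same for the moment, N m; "finger_gap": opening from 0.0 (shut) to 1.0 (fully open); "finger_force": force on a finger pad.
Only numpy, scipy, OpenCV 4.12 (cv2) and the standard library are available. Lean on these libraries where they do the work, as an engineer would, in place of code of your own. Each camera call takes 0.05 s, during which the arm holds its last target. There are 200 camera calls.

TASK

Take the adapter with the red collar out of the fixture: pull its sprung collar back (straight up) so that the latches let go, draw the adapter up out of its socket, and set it down gently, standing upright on its foot in the blue tray. Leave the adapter with the yellow collar locked in its socket.

Things in the scene. Friction and masses are not known exactly. Their poses are not given: they have to be found in the camera images.
- red_grip (a point): Centre of the red collar, an upright ribbed ring 40 mm in diameter and 40 mm tall. It sits on a 0.27 kg adapter: 36 mm square flat-footed shank 30 mm deep in a socket; 58 mm square, 6 mm flange resting on the socket's top (50 mm above the bench); 8 mm gap; collar; 18 mm stem to 24 mm above the collar. Collar forward, this point is 64 mm above the foot. z: the adapter's axis, up.
- red_collar (a joint): How far the red collar is drawn up along the neck, in m: 0 forward, 0.012 fully back; the spring takes 5 to 10 N. Two latches hold the shank under the socket's lip until about 0.009. Keep pulling the collar straight up: it slides first, then the whole adapter follows; 40 mm of lift clears the socket. In free air the collar springs forward to 0 again, even with the adapter hanging from it.
- blue_tray_in (a point): Centre of the inner floor (its upper side) of the fixed blue open tray: 130 mm square outside, 122 mm inside, flat floor, walls 4 mm thick that stand 26 mm above this floor. z up, x and y along the walls. An equal white tray stands 146 mm away, on either side.
- yellow_grip (a point): Centre of the yellow collar of the other adapter, equal to the red one in make and size, which stays in its socket. The fixture has three sockets (70 mm square blocks) in a straight row, 95 mm apart; red, yellow and a low black blanking plug fill them in any order, and the row's place and heading vary.
Mind the look-alikes: they are no part of the job. Leave any orange look-alike of the part that bears red_grip alone.

How it is judged:
By the outcome, as a careful person would: the job done as asked, in the order asked, and still so for the second after the job is handed in, with the robot touching nothing.
It also fails if it takes over 40 s, if anything falls off the work surface, if the arm or the gripper's body presses on something with over 40 N, if the wrist force passes 120 N, or if a joint passes its speed limit or range.

## Working session

There is one attempt and no reset: what is moved stays moved. The work goes in short steps, Python scripts to look and compute and a tool call to move; the robot and the scene stay as the last step left them, time stands still between calls to the robot, and variables do not carry over. Pictures are saved under pics/ and viewed, at most 10 in all, crops included, and the job is handed in when it is done.

Besides the shell and the picture viewer there is one more tool, called after ">>>" by a JSON object that holds its "op" and its "data". jog_arm: Moves the arm, as the interface text tells. Scaled input: -1 to 1 covers 0.02 m each way for a shift and 0.08 rad each way for a turn. Its arguments: {"type":"object","properties":{"steps":{"type":"string"},"gripper":{"type":"number"},"newtons":{"type":"number"}},"required":["steps"]}

```bash
mkdir -p pics; ls
cat > h.py <<'E'
import numpy as np, cv2
from workcell import env
def cal(n):
    c=env.calibration(n);K=np.array(c["intrinsics"]);R=cv2.Rodrigues(np.array(c["rvec"],float))[0];t=np.array(c["tvec"],float).ravel();return K,R,t
def ray(c,uv,z):
    K,R,t=c;o=-R.T@t;d=R.T@np.linalg.inv(K)@np.array([uv[0],uv[1],1.]);return o+d*(z-o[2])/d[2]
def proj(c,P):
    K,R,t=c;p=K@(R@np.array(P)+t);return p[:2]/p[2]
def grab(n,f):
    c=cal(n);im=np.array(env.grab_frame(n));cv2.imwrite("pics/"+f,im[:,:,::-1]);return c,im
E
python3 - <<'E'
from h import *
for n in("scene","top"):
    c,im=grab(n,n+"0.png"); print(n,-c[1].T@c[2])
E
```

```text
pics
scene [1.23696482 0.25475205 0.62418533]
top [ 0.32426044 -0.03211608  1.0092764 ]
```

View pics/scene0.png

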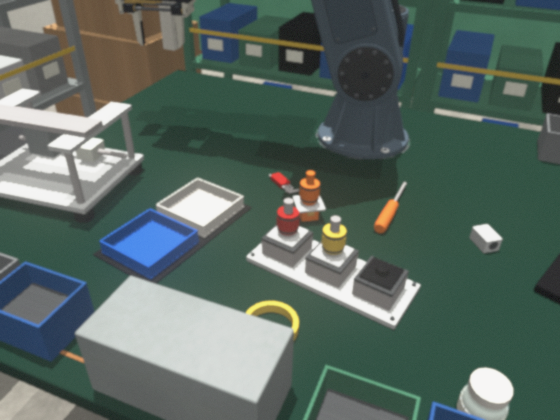

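View pics/top0.png

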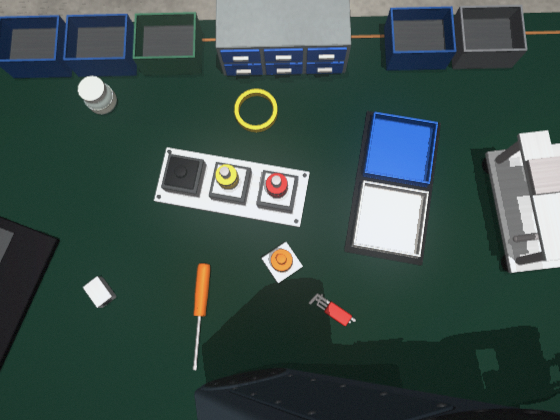

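The top view shows the red adapter at the right end of the row (277,186), yellow at (228,178), the black plug at (183,173), the blue tray at (401,148) and the orange look-alike at (281,262). The scene view agrees, with red at (288,219). Next I compute positions.

Run:
```python
from h import *
def big(m,box):
    k=np.zeros_like(m);x0,y0,x1,y1=box;k[y0:y1,x0:x1]=m[y0:y1,x0:x1]
    cs,_=cv2.findContours(k,0,2);return max(cs,key=cv2.contourArea)
T=cal("top");S=cal("scene")
top=cv2.imread("pics/top0.png");sc=cv2.imread("pics/scene0.png")
h=cv2.cvtColor(top,40);hs=cv2.cvtColor(sc,40)
red=lambda h:cv2.bitwise_or(cv2.inRange(h,(0,150,70),(5,255,255)),cv2.inRange(h,(172,150,70),(180,255,255)))
yel=lambda h:cv2.inRange(h,(20,130,90),(35,255,255))
blu=lambda h:cv2.inRange(h,(100,150,80),(125,255,255))
def tri(a,b):
    P=[K@np.c_[R,t] for K,R,t in(T,S)]
    X=cv2.triangulatePoints(P[0],P[1],np.array(a,float).reshape(2,1),np.array(b,float).reshape(2,1)).ravel();return X[:3]/X[3]
for nm,f,b1,b2 in(("red",red,(255,160,300,210),(265,195,310,245)),("yel",yel,(205,155,250,205),(315,210,355,260))):
    c=big(f(h),b1);(u,r)=cv2.minEnclosingCircle(c);x=cv2.boundingRect(c)
    d=big(f(hs),b2);y=cv2.boundingRect(d);vc=(y[0]+y[2]/2,y[1]+y[3]/2)
    print(nm,x,u,r,"top@.104",ray(T,u,.104).round(4),"sc",y,"@.084",ray(S,vc,.084).round(4),tri(u,vc).round(4))
c=big(blu(h),(350,100,450,200));q=cv2.minAreaRect(c);print("blue",q)
bp=cv2.boxPoints(q);print([ray(T,p,.03).round(4)[:2] for p in bp],ray(T,q[0],.03).round(4))
d=big(blu(hs),(90,200,210,280));q=cv2.approxPolyDP(cv2.convexHull(d),4,True).reshape(-1,2);print("scene tray",q.tolist(),[ray(S,p,.03).round(3)[:2].tolist() for p in q])
# base plate heading
w=cv2.inRange(h,(0,0,150),(180,60,255));c=big(w,(145,140,320,235));q=cv2.minAreaRect(c);print("plate",q,[ray(T,p,.005).round(4)[:2].tolist() for p in cv2.boxPoints(q)])
top=cv2.resize(top[135:275,145:435],None,fx=2.7,fy=2.7,interpolation=2);cv2.imwrite("pics/crop1.png",top)
from workcell import env
s=env.get_state();print(s)
```

```text
red (266, 174, 21, 20) (276.1046447753906, 183.08139038085938) 10.316889762878418 top@.104 [ 0.5516 -0.0054  0.104 ] sc (277, 207, 22, 12) @.084 [ 0.5309 -0.0113  0.084 ] [ 0.5522 -0.0043  0.1001]
yel (216, 165, 21, 20) (225.72329711914062, 174.31068420410156) 10.414728164672852 top@.104 [0.57   0.0875 0.104 ] sc (323, 224, 24, 14) @.084 [0.548  0.0855 0.084 ] [0.5704 0.0894 0.1011]
blue ((400.8392333984375, 148.79666137695312), (67.51455688476562, 66.71837615966797), 9.162346839904785)
[array([ 0.5807, -0.1745]), array([ 0.7189, -0.2023]), array([ 0.6929, -0.3358]), array([ 0.5562, -0.3048])] [ 0.6362 -0.2544  0.03  ]
scene tray [[195, 231], [145, 268], [117, 260], [100, 242], [149, 209]] [[0.589, -0.181], [0.717, -0.206], [0.719, -0.265], [0.69, -0.325], [0.563, -0.304]]
plate ((231.4342041015625, 185.93275451660156), (148.25323486328125, 56.07630157470703), 10.080596923828125) [[0.5445, 0.2472], [0.6615, 0.2309], [0.5999, -0.0707], [0.486, -0.0483]]
{'t': 0.1, 'qpos': array([-1.40857519e+00,  3.51196250e-01,  1.65233202e+00,  2.81205346e-06,
        1.13908691e+00, -8.46103226e-02]), 'joint_velocities': array([-0.00039358, -0.0007266 , -0.00066613,  0.00189741,  0.00247941,
       -0.00093753]), 'joint_torque': array([ 2.53111239e-04, -4.98030102e+01, -2.85703433e+01,  7.00407336e-02,
        2.38684838e-02, -5.14598105e-05]), 'position': array([ 0.13435524, -0.53303366,  0.21815832]), 'orientation': array([ 9.92393883e-01,  1.23102070e-01, -1.85590584e-05, -5.10928449e-04]), 'contact_force': array([ 0.46247684, -0.12354924, -0.81096387]), 'wrist_torque': array([ 0.01827069, -0.00522731,  0.00649755]), 'finger_force': 0.0, 'finger_gap': 1.0013349403371654}
```

View pics/crop1.png

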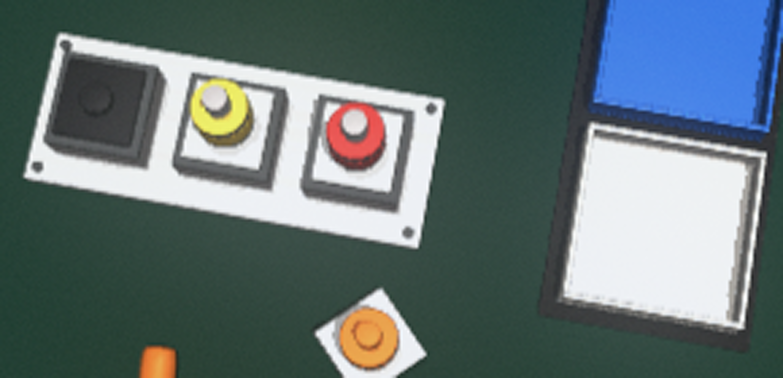

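>>> {"op": "jog_arm", "data": {"steps": "0.4 0.5 0 0 0 0.27;0.8 1 0 0 0 0.54;0.8 1 0 0 0 0.54;0.8 1 0 0 0 0.54;0.8 1 0 0 0 0.54", "gripper": 0}}

```text
t: 0.6
position: [0.2072, -0.4416, 0.2185]
orientation: [0.975, 0.22, 0.0, -0.0]
contact_force: [0.1, -0.3, 0.2]
finger_gap: 1.003
finger_force: 0.0
```

>>> {"op": "jog_arm", "data": {"steps": "0.8 1 0 0 0 0.54;0.8 1 0 0 0 0.54;0.8 1 0 0 0 0.54;0.8 1 0 0 0 0.54;0.8 1 0 0 0 0.54"}}

```text
t: 1.1
position: [0.287, -0.3416, 0.2185]
orientation: [0.946, 0.324, 0.0, -0.0]
contact_force: [-0.4, -0.8, -0.4]
finger_gap: 1.003
finger_force: 0.0
```

>>> {"op": "jog_arm", "data": {"steps": "0.8 1 0 0 0 0.54;0.8 1 0 0 0 0.54;0.8 1 0 0 0 0.54;0.8 1 0 0 0 0.54;0.8 1 0 0 0 0.54"}}

```text
t: 1.6
position: [0.3668, -0.2416, 0.2186]
orientation: [0.906, 0.424, 0.0, -0.0]
contact_force: [0.5, 0.3, -0.3]
finger_gap: 1.0
finger_force: 0.0
```

>>> {"op": "jog_arm", "data": {"steps": "0.8 1 0 0 0 0.54;0.8 1 0 0 0 0.54;0.8 1 0 0 0 0.54;0.8 1 0 0 0 0.54;0.8 1 0 0 0 0.54"}}

```text
t: 2.1
position: [0.4466, -0.1416, 0.2185]
orientation: [0.855, 0.519, -0.0, -0.0]
contact_force: [0.2, -0.7, 0.1]
finger_gap: 1.002
finger_force: 0.0
```

>>> {"op": "jog_arm", "data": {"steps": "0.8 1 0 0 0 0.54;0.8 1 0 0 0 0.54;0.8 1 0 0 0 0.54;0.8 1 0 0 0 0.54;0.4 0.5 0 0 0 0.54"}}

```text
t: 2.6
position: [0.5187, -0.0514, 0.2185]
orientation: [0.793, 0.609, -0.0, -0.0]
contact_force: [0.1, -0.2, 0.4]
finger_gap: 0.999
finger_force: 0.0
```

Run:
```python
from h import *
s=env.get_state();print(s["t"],s["position"],s["orientation"])
c,im=grab("wrist","w1.png");print(-c[1].T@c[2])
for P in([.552,-.006,.104],[.57,.088,.104]):print(proj(c,P))
def P(n):K,R,t=cal(n);return K@np.c_[R,t]
a=[[369,113],[438,124],[433,187],[365,176]]
```

```text
2.6 [ 0.51874158 -0.05136706  0.21846534] [ 7.93166693e-01  6.09004564e-01 -7.46012711e-06 -1.95851812e-04]
[0.53744155 0.01499598 0.38344748]
[298.90673092 152.43699806]
[292.91385884  38.69632915]
```

View pics/w1.png

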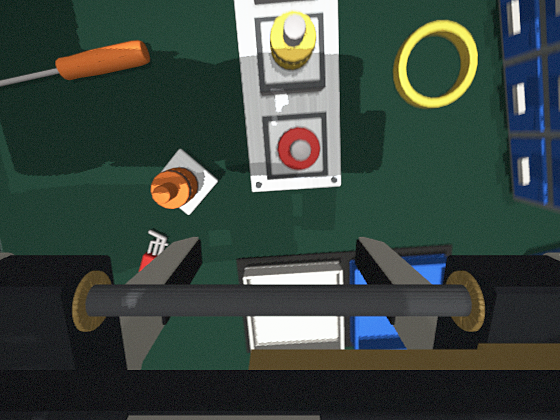

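The wrist view shows the red collar at (299,148) with its flange edges nearly along the image axes. Orange stands clear at (175,188) and the trays are at the lower right. Refine with this view and triangulate the tray rim.

Run:
```python
from h import *
c=cal("wrist");im=cv2.imread("pics/w1.png");h=cv2.cvtColor(im,40)
def big(m,b):
    k=np.zeros_like(m);k[b[1]:b[3],b[0]:b[2]]=m[b[1]:b[3],b[0]:b[2]]
    return max(cv2.findContours(k,0,2)[0],key=cv2.contourArea)
red=cv2.inRange(h,(0,120,50),(6,255,255))|cv2.inRange(h,(170,120,50),(180,255,255))
d=big(red,(265,115,335,185));u,r=cv2.minEnclosingCircle(d);print(u,r,cv2.boundingRect(d),ray(c,u,.104),ray(c,(u[0]+r,u[1]),.104)[:2])
m=cv2.inRange(h,(0,0,140),(180,50,255));
g=big(m|red,(262,112,330,180));q=cv2.minAreaRect(g);print(q,ray(c,q[0],.056),[ray(c,p,.056).round(4)[:2].tolist() for p in cv2.boxPoints(q)])
# tray rim heights
T=cal("top");S=cal("scene");P=[K@np.c_[R,t] for K,R,t in(T,S)]
ht=cv2.cvtColor(cv2.imread("pics/top0.png"),40);q=cv2.boxPoints(cv2.minAreaRect(big(cv2.inRange(ht,(100,150,40),(125,255,255)),(350,100,450,200))));print(q.tolist())
s=np.array([[196,231],[147,273],[100,242],[149,209]],float)
X=cv2.triangulatePoints(P[0],P[1],q.T.astype(float),s.T);X=(X[:3]/X[3]).T;print(X.round(4),X.mean(0))
i=cv2.resize(cv2.imread("pics/scene0.png")[170:290,80:260],None,fx=4.4,fy=4.4,interpolation=2);j=cv2.resize(cv2.imread("pics/top0.png")[95:215,340:460],None,fx=4.4,fy=4.4,interpolation=2)
cv2.imwrite("pics/tray_s.png",i);cv2.imwrite("pics/tray_t.png",j)
```

```text
(298.1666564941406, 148.0) 21.03249168395996 (278, 127, 42, 43) [ 0.55269755 -0.00137546  0.104     ] [ 0.5716212  -0.00635628]
((295.6445007324219, 145.4020538330078), (53.70391845703125, 52.63058090209961), 87.87889862060547) [ 0.55327871 -0.00086981  0.056     ] [[0.5316, 0.0327], [0.5863, 0.0204], [0.5759, -0.0359], [0.5188, -0.0231]]
[[361.9178466796875, 176.309326171875], [372.54156494140625, 110.44219970703125], [439.4776611328125, 121.23834228515625], [428.85394287109375, 187.10546875]]
[[ 0.5835 -0.1779  0.0259]
 [ 0.7209 -0.2018  0.0238]
 [ 0.6901 -0.3313  0.0303]
 [ 0.5579 -0.3072  0.0254]] [ 0.63809681 -0.25453051  0.02633589]
```

View pics/tray_s.png

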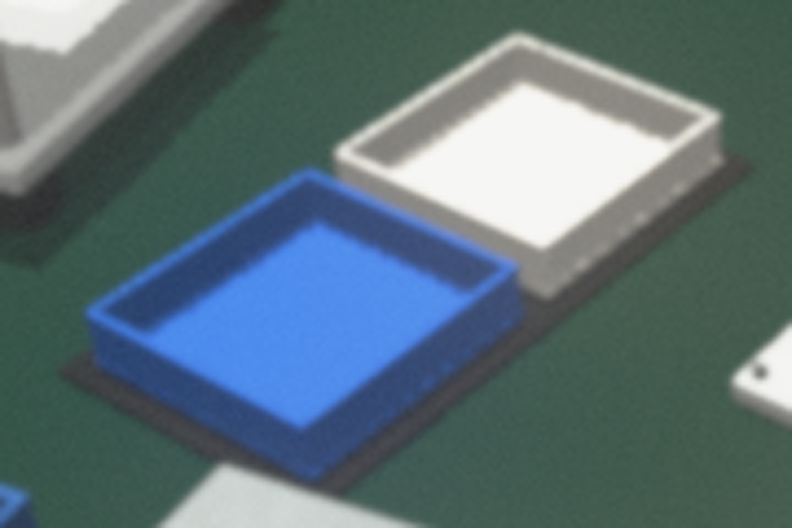

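View pics/tray_t.png

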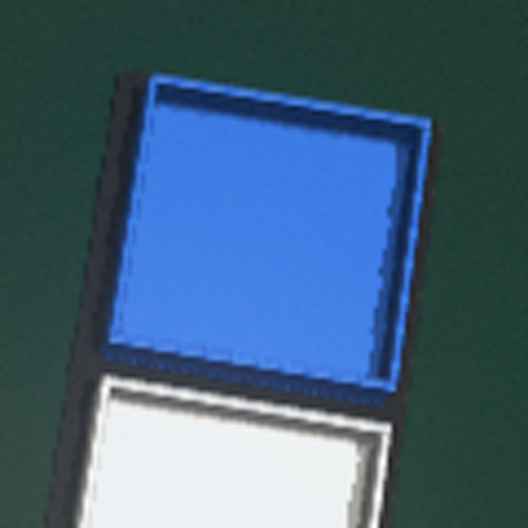

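>>> {"op": "jog_arm", "data": {"steps": "0.4 0.6 0 0 0 0.3;0.5 0.75 -0.5 0 0 0.46;0.5 0.75 -1 0 0 0;0.3 0.37 -1 0 0 0;0 0 -0.5 0 0 0"}}

```text
t: 3.15
position: [0.5519, -0.0033, 0.1571]
orientation: [0.775, 0.631, -0.001, -0.001]
contact_force: [0.6, -0.1, 0.5]
finger_gap: 0.998
finger_force: 0.0
```

Run:
```python
from h import *
s=env.get_state();print(s["t"],s["position"],s["orientation"])
c,im=grab("wrist","w2.png")
h=cv2.cvtColor(im,cv2.COLOR_RGB2HSV)
red=cv2.inRange(h,(0,120,50),(6,255,255))|cv2.inRange(h,(170,120,50),(180,255,255))
p=proj(c,[.553,-.002,.104]);print("expect",p)
for d in cv2.findContours(red,0,2)[0]:
    if cv2.contourArea(d)>150:u,r=cv2.minEnclosingCircle(d);print(u,r,cv2.boundingRect(d),ray(c,u,.104))
T=cal("top");S=cal("scene");P=[K@np.c_[R,t] for K,R,t in(T,S)]
a=np.array([[374.5,112],[438.2,122.3],[429.3,184.1]]);b=np.array([[148.9,267.7],[100,241.6],[150.9,208.6]])
X=cv2.triangulatePoints(P[0],P[1],a.T,b.T);X=(X[:3]/X[3]).T;print(X.round(4),"centre",(X[0]+X[2])/2, np.linalg.norm(X[0]-X[1]),np.linalg.norm(X[2]-X[1]))
```

```text
3.15 [ 0.55192924 -0.00331445  0.15710868] [ 7.75451043e-01  6.31406974e-01 -6.57053325e-04 -6.93757846e-04]
expect [277.84534068 223.91730573]
(277.5, 220.31817626953125) 28.32270050048828 (253, 192, 50, 57) [0.55332517 0.00089875 0.104     ]
[[ 0.7141 -0.2032  0.0306]
 [ 0.6889 -0.3302  0.03  ]
 [ 0.561  -0.3038  0.0306]] centre [ 0.63754946 -0.2534908   0.03055962] 0.12951168124876322 0.1305456248757541
```

View pics/w2.png

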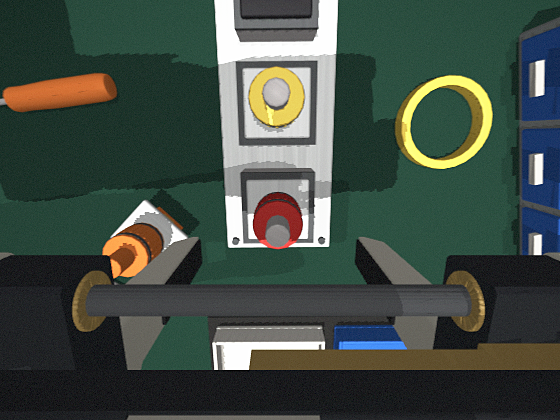

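The wrist view shows the red collar centred between the fingers (277,224 at its top ring), and orange is clear of the left finger. Now I descend and grip.

>>> {"op": "jog_arm", "data": {"steps": "0 0 -1 0 0 0;0 0 -1 0 0 0;0 0 -1 0 0 0;0 0 -1 0 0 0;0 0 -0.6 0 0 0"}}

```text
t: 3.7
position: [0.5519, -0.0046, 0.066]
orientation: [0.776, 0.631, -0.0, -0.0]
contact_force: [0.5, -0.0, -0.9]
finger_gap: 0.998
finger_force: 0.0
```

>>> {"op": "jog_arm", "data": {"steps": "0 0 0 0 0 0;0 0 0 0 0 0;0 0 0 0 0 0;0 0 0 0 0 0;0 0 0 0 0 0", "gripper": 1, "newtons": 30}}

```text
t: 4.2
position: [0.5527, -0.0039, 0.0672]
orientation: [0.776, 0.631, 0.0, 0.0]
contact_force: [0.5, 0.2, -0.1]
finger_gap: 0.617
finger_force: 0.0
```

>>> {"op": "jog_arm", "data": {"steps": "0 0.1 0 0 0 0;0 0 0 0 0 0;0 0 0 0 0 0;0 0 0 0 0 0;0 0 0 0 0 0"}}

```text
t: 4.7
position: [0.5523, -0.0018, 0.0667]
orientation: [0.776, 0.631, 0.0, -0.0]
contact_force: [-1.4, 2.7, 2.9]
finger_gap: 0.425
finger_force: 30.0
```

>>> {"op": "jog_arm", "data": {"steps": "0 0 0.15 0 0 0;0 0 0.15 0 0 0;0 0 0.15 0 0 0;0 0 0.15 0 0 0;0 0 0 0 0 0", "newtons": 45}}

```text
t: 5.2
position: [0.5519, -0.0019, 0.0789]
orientation: [0.776, 0.631, -0.0, -0.0]
contact_force: [-3.6, -0.2, -2.6]
finger_gap: 0.425
finger_force: 45.0
```

>>> {"op": "jog_arm", "data": {"steps": "0 0 0.15 0 0 0;0 0 0.15 0 0 0;0 0 0.15 0 0 0;0 0 0.15 0 0 0;0 0 0 0 0 0"}}

```text
t: 5.7
position: [0.553, -0.002, 0.0914]
orientation: [0.776, 0.631, 0.001, 0.001]
contact_force: [-0.6, 0.3, -3.3]
finger_gap: 0.422
finger_force: 45.0
```

>>> {"op": "jog_arm", "data": {"steps": "0 0 0.3 0 0 0;0 0 0.4 0 0 0;0 0 0.5 0 0 0;0 0 0.5 0 0 0;0 0 0.5 0 0 0"}}

```text
t: 6.2
position: [0.5526, -0.0019, 0.1358]
orientation: [0.776, 0.631, 0.0, 0.0]
contact_force: [0.7, 0.4, -3.7]
finger_gap: 0.424
finger_force: 45.0
```

>>> {"op": "jog_arm", "data": {"steps": "0 0 0.6 0 0 0;0 0 0.6 0 0 0;0 0 0.6 0 0 0;0 0 0.3 0 0 0;0 0 0 0 0 0"}}

```text
t: 6.7
position: [0.5528, -0.0019, 0.1776]
orientation: [0.776, 0.631, 0.001, 0.001]
contact_force: [0.2, -0.2, -3.7]
finger_gap: 0.421
finger_force: 45.0
```

Run:
```python
from h import *
s=env.get_state();print(s["position"],s["contact_force"],s["wrist_torque"])
c,a=grab("scene","s2.png");c,b=grab("wrist","w3.png")
i=cv2.resize(a[110:320,200:440],(457,400),interpolation=2);j=cv2.resize(b[100:420],(343,400)) if 0 else cv2.resize(b,(343,257))
o=np.zeros((400,800,3),np.uint8);o[:,:457]=i;o[:257,457:]=j;cv2.imwrite("pics/s2c.png",o[:,:,::-1])
```

```text
[ 0.55279125 -0.00194397  0.17763309] [ 0.217907   -0.21761527 -3.693405  ] [-0.03297417 -0.09568976  0.00428998]
```

View pics/s2c.png

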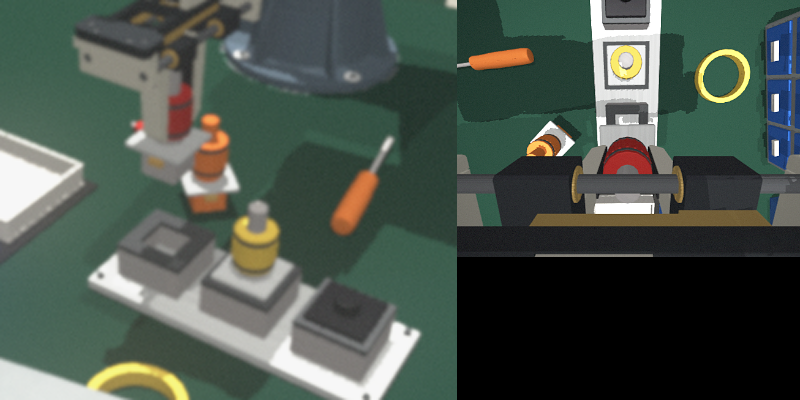

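The adapter is out and hangs upright with the collar forward. The socket is empty, and yellow and orange are untouched. I'll carry it to the tray.

>>> {"op": "jog_arm", "data": {"steps": "0.1 -0.3 0 0 0 0;0.24 -0.7 0 0 0 0;0.34 -1 0 0 0 0;0.34 -1 0 0 0 0;0.34 -1 0 0 0 0"}}

```text
t: 7.3
position: [0.5799, -0.0838, 0.1763]
orientation: [0.776, 0.631, -0.0, -0.0]
contact_force: [0.3, 0.3, -3.5]
finger_gap: 0.427
finger_force: 45.0
```

>>> {"op": "jog_arm", "data": {"steps": "0.34 -1 0 0 0 0;0.34 -1 -0.3 0 0 0;0.34 -1 -0.3 0 0 0;0.34 -1 -0.3 0 0 0;0.34 -1 -0.3 0 0 0"}}

```text
t: 7.8
position: [0.6139, -0.1836, 0.1516]
orientation: [0.776, 0.631, -0.0, -0.0]
contact_force: [-1.2, -0.5, -2.9]
finger_gap: 0.425
finger_force: 45.0
```

>>> {"op": "jog_arm", "data": {"steps": "0.34 -1 -0.4 0 0 0;0.34 -1 -0.4 0 0 0;0.3 -0.9 -0.4 0 0 0;0.2 -0.68 -0.3 0 0 0;0 0 0 0 0 0"}}

```text
t: 8.3
position: [0.6368, -0.2553, 0.1209]
orientation: [0.776, 0.631, -0.0, -0.001]
contact_force: [-0.8, -0.1, -4.2]
finger_gap: 0.424
finger_force: 45.0
```

Run:
```python
from h import *
s=env.get_state();print(s["t"],s["position"],s["orientation"],s["contact_force"],s["wrist_torque"])
c,a=grab("scene","s3.png");c2,b=grab("top","t3.png")
i=cv2.resize(a[90:300,60:270],(400,400),interpolation=2);j=cv2.resize(b[80:230,330:480],(400,400),interpolation=2)
cv2.imwrite("pics/s3c.png",np.hstack([i,j])[:,:,::-1])
```

```text
8.3 [ 0.63681135 -0.2552761   0.12094194] [ 7.76152947e-01  6.30544080e-01 -4.69704967e-04 -7.38520314e-04] [-0.84968625 -0.07348111 -4.24146827] [ 0.03054106 -0.01538851  0.00098   ]
```

View pics/s3c.png

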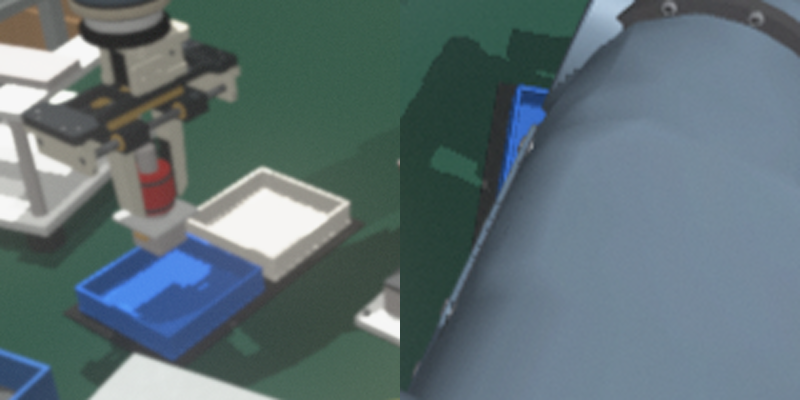

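>>> {"op": "jog_arm", "data": {"steps": "0 0 -0.5 0 0 0;0 0 -0.8 0 0 0;0 0 -0.7 0 0 0;0 0 -0.5 0 0 0;0 0 -0.3 0 0 0"}}

```text
t: 8.9
position: [0.6367, -0.2531, 0.0649]
orientation: [0.776, 0.631, -0.0, -0.001]
contact_force: [-0.3, 0.4, -3.6]
finger_gap: 0.425
finger_force: 45.0
```

>>> {"op": "jog_arm", "data": {"steps": "0 0 -0.1 0 0 0;0 0 -0.05 0 0 0;0 0 -0.05 0 0 0;0 0 0 0 0 0"}}

```text
t: 9.3
position: [0.6374, -0.2536, 0.063]
orientation: [0.776, 0.631, 0.0, 0.0]
contact_force: [0.4, 0.4, -3.2]
finger_gap: 0.427
finger_force: 45.0
```

>>> {"op": "jog_arm", "data": {"steps": "0 0 -0.05 0 0 0;0 0 -0.05 0 0 0;0 0 0 0 0 0"}}

```text
t: 9.6
position: [0.6371, -0.2535, 0.0606]
orientation: [0.776, 0.631, -0.0, -0.0]
contact_force: [0.1, 0.8, -2.8]
finger_gap: 0.426
finger_force: 45.0
```

>>> {"op": "jog_arm", "data": {"steps": "0 0 -0.05 0 0 0;0 0 -0.05 0 0 0;0 0 -0.05 0 0 0;0 0 0 0 0 0"}}

```text
t: 10.0
position: [0.6371, -0.2535, 0.0574]
orientation: [0.776, 0.631, -0.0, -0.0]
contact_force: [-0.8, -0.5, -3.1]
finger_gap: 0.425
finger_force: 45.0
```

>>> {"op": "jog_arm", "data": {"steps": "0 0 -0.05 0 0 0;0 0 -0.05 0 0 0;0 0 0 0 0 0"}}

```text
t: 10.3
position: [0.6371, -0.2535, 0.0555]
orientation: [0.776, 0.631, -0.0, -0.0]
contact_force: [-0.2, 0.3, -2.7]
finger_gap: 0.426
finger_force: 45.0
```

>>> {"op": "jog_arm", "data": {"steps": "0 0 -0.05 0 0 0;0 0 -0.05 0 0 0;0 0 0 0 0 0"}}

```text
t: 10.6
position: [0.6374, -0.2536, 0.0547]
orientation: [0.776, 0.631, 0.0, 0.0]
contact_force: [-2.0, 1.7, 5.4]
finger_gap: 0.427
finger_force: 45.0
```

>>> {"op": "jog_arm", "data": {"steps": "0 0 0 0 0 0;0 0 0 0 0 0;0 0 0 0 0 0;0 0 0 0 0 0;0 0 0 0 0 0", "gripper": 0}}

```text
t: 11.1
position: [0.6372, -0.2535, 0.0536]
orientation: [0.776, 0.631, 0.0, 0.0]
contact_force: [-0.0, 0.6, -0.5]
finger_gap: 0.803
finger_force: 0.0
```

>>> {"op": "jog_arm", "data": {"steps": "0 0 0 0 0 0;0 0 0 0 0 0;0 0 0.2 0 0 0;0 0 0.5 0 0 0;0 0 0.7 0 0 0"}}

```text
t: 11.6
position: [0.637, -0.2534, 0.0823]
orientation: [0.776, 0.631, -0.0, -0.0]
contact_force: [0.3, -0.4, -0.1]
finger_gap: 1.001
finger_force: 0.0
```

>>> {"op": "jog_arm", "data": {"steps": "0 0 1 0 0 0;0 0 1 0 0 0;0 0 1 0 0 0;0 0 1 0 0 0;0 0 0.7 0 0 0"}}

```text
t: 12.1
position: [0.6377, -0.2537, 0.1785]
orientation: [0.776, 0.631, 0.001, 0.001]
contact_force: [-0.1, -0.2, 0.8]
finger_gap: 1.003
finger_force: 0.0
```

Run:
```python
from h import *
s=env.get_state();print(s["t"],s["position"],s["contact_force"],s["finger_gap"])
c,a=grab("scene","s4.png")
cv2.imwrite("pics/s4c.png",cv2.resize(a[90:330,70:430],(780,520),interpolation=2)[:,:,::-1])
```

```text
12.1 [ 0.63765299 -0.2537484   0.17851513] [-0.05078133 -0.19623896  0.76081017] 1.0027114058594793
```

View pics/s4c.png

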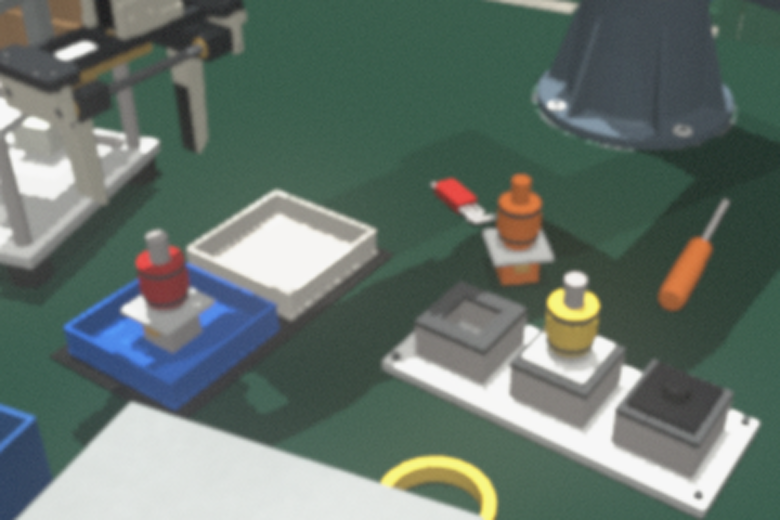

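The red adapter stands upright on its foot in the blue tray. The gripper is clear, yellow is still in its socket, and orange hasn't moved.

```bash
python3 -c "
from workcell import env;print(env.job_done())"
```

```text
the job is handed in; nothing more can be done
None
```

The red-collar adapter is out of its socket and standing upright in the blue tray, the yellow one is still in its socket, and the job was handed in at about 12 s of the 40 s limit.

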